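Switch on the long torch

ROBOT

A 6-joint arm with a two-finger parallel gripper is mounted at the origin on a cart in front of the work surface, level with it; the furniture and walls round the work are solid. World frame = base frame: x ahead of the robot, y to its left, z up, the work surface at z = 0. Lengths are in m, angles in rad, forces in N, time in s.
With the tool pointing down it reaches from about 0.35 to 0.775 m from the base axis. Payload 7.3 kg.
Tool frame: the origin (TCP) lies on the mounting face of the last link; the fingertips stand 178 mm ahead of it and the grasp point (between the pads) lies 159 mm ahead of it (robot.grip_depth is the distance from the TCP to the grasp point, in m); z points along the fingers, y is the line along which they close (so a half turn about z gives the same grasp; the last joint's range is limited). The gripper opens to 92 mm and grips with 3 to 60 N. Pads are 19 mm wide; open, the fingers measure 130 mm over their backs; the gripper's body (75 mm by 190 mm) begins 47 mm behind the grasp point.
Start: joints at [-1.335, 0.342, 1.524, -0, 1.275, -0.146], TCP at [0.196, -0.487, 0.405] pointing down, gripper open.
Joint ranges: [-2.53, 2.53], [-0.77, 2.02], [0.04, 2.7], [-1, 4.14], [0.28, 2.66], [-3.11, 3.11]. Speed limits (rad/s): [2.57, 2.57, 3.14, 3.14, 3.14, 3.14].

INTERFACE

Orientations are given as [roll, pitch, yaw] about the fixed x, y, z axes, in that order (R = Rz(yaw) Ry(pitch) Rx(roll)).
In Python, from cell import observe, cams, robot, models gives the robot as it stands.
- The arm moves only by the shell command python3 -m jog 'ROWS' [FORCE]. ROWS is JSON, a list of rows, each a list of 3 entries, a list of its own where there are three numbers: the shift along the tool's x, y, z each as a share of 0.4 m, from -1 to 1, then the turn about the tool's z as a share of pi rad, from -1 to 1, then the closure, from 0 (fully open) to 1 (shut). In form: [[[x, y, z], turn, jaw], ...]. A call has 1 to 12 rows; each row is the pose to reach, as a shift and turn from the pose commanded when the call began, along the tool's axes at that moment, turning the shorter way round; what a row does not reach only later rows make up. A row lasts 1/8 s, in which the tool goes at most 62.5 mm and 10.7 degrees, less where a joint would pass 70% of its speed; a pose out of reach is approached as far as the arm can. A call with a number of a shift or a turn outside -1 to 1 is refused whole. A call with a gripper value outside its range is refused whole. The fingers move at their own pace and stop on an object; FORCE is the grip in N (left out, the last holds). Time passes only in rows, so rows that repeat a pose let the fingers close. It gives the time, the measured TCP pose, the force, the opening and the grip force at its end, in the units of the state.
- observe(): the state, without advancing time (a new reading comes with each control period).
- cams.read_camera(name): name is "scene" or "top" or "wrist"; returns the picture (384x512x3 uint8, red, green, blue); there is no depth.
- cams.camera_model(name): a dict with "camera_matrix" (3x3 intrinsics, pixels), "pose" (4x4, takes a point from camera to world coordinates). Camera axes: x right, y down, z forward; pixel columns grow to the right and rows downward; lengths in m; the calibration is good to about 2 mm. A picture is of the moment at which its call begins: read the wrist's pose just before it. camera_model takes no time and is no camera call; for the wrist camera it gives the pose at the moment of the call.
- robot.hand_in(): hands the job in; it is judged then, once.
Trained networks look in the newest picture that a camera, given by its name, has taken for a name from the list of things; names that differ only in an ending like _2 or _b are one class to them, and where a whole thing is asked for, a point or a joint stands for the part that bears it (a point fixed in the world has none). Each returns a list of dicts, best first, with "confidence" (0 to 1); they miss things now and then, are a little off and sometimes report something else, mostly with a low value. They report only what shows in the picture. A call takes as long as a camera call.
- models.find_in(target, camera): "position" ([x, y, z] in m, in world coordinates, good to about 4 mm: the middle of the surface that is visible of it).
- models.pinpoint(target, camera): "position" ([x, y, z] in m, in world coordinates, good to about 4 mm: a listed point, or the origin of a listed thing).
The state is a dict: "time": time; "qpos": joint angles; "qvel": joint speeds; "joint_efforts": joint torques, N m; "tool_pos": TCP position; "tool_rot": TCP orientation; "contact_force": force on the tool from outside, world axes, zero at the start; "torque": the same for the moment, N m; "opening": finger opening in m; "grip_force": force on a finger pad.
Only numpy, scipy, OpenCV 4.12 (cv2) and the standard library are available. Lean on these libraries where they do the work, as an engineer would, in place of code of your own. Each camera call takes 0.05 s, during which the arm holds its last target. There are 200 camera calls.

TASK

A power cut is announced: switch on the longer of the two torches lying in their charging cradles. Reach into the thumb recess in its top and slide the little switch along towards the lamp head, to the end of its travel. Leave the shorter torch off, and take your hand away.

Things in the scene. Friction and masses are not known exactly. Their poses are not given: they have to be found in the camera images.
- torch_long: longer of two torches, 220 mm long, fixed level in a white charging cradle. Origin on the worktop under mid-length; +x to the round 60 mm aluminium lamp head (last 44 mm, top 62 mm up); z up. Black grip 50 mm wide, flat top 50 mm above the worktop. In that top an upright-walled thumb recess: x -35 to 59 mm, y -17 to 17, 8 mm deep (floor 42 mm up)
- long_switch (a joint): slide switch of the long torch, m: 0 off (tail end), 0.03 on (stop, lamp end); starts at 0 to 0.006; 1.5 N friction, no spring, stays put. Pale thumb piece in the recess on its centre line, 12 mm long in x, 14 wide, 8 high, top flush with the grip's top; centre at x = 23 mm + joint in the torch's frame. 50 mm of empty recess behind it takes closed fingertips, which push it
- torch_short: shorter of two torches, 150 mm long, fixed level in a white charging cradle. Origin on the worktop under mid-length; +x to the round 60 mm aluminium lamp head (last 44 mm, top 62 mm up); z up. Black grip 50 mm wide, flat top 50 mm above the worktop. In that top an upright-walled thumb recess: x -70 to 24 mm, y -17 to 17, 8 mm deep (floor 42 mm up)
- short_switch (a joint): slide switch of the short torch, m: 0 off (tail end), 0.03 on (stop, lamp end); starts at 0 to 0.006; 1.5 N friction, no spring, stays put. Pale thumb piece in the recess on its centre line, 12 mm long in x, 14 wide, 8 high, top flush with the grip's top; centre at x = -12 mm + joint in the torch's frame. 50 mm of empty recess behind it takes closed fingertips, which push it

How it is judged:
At the end, for the whole second after the job is handed in: The long torch's switch is at the lamp end of its travel (joint above 0.022 of 0.03 m) and the short torch's switch is still off (joint below 0.012 m) (value of joint long_switch above 0.022 m and value of joint short_switch below 0.012 m); the robot touches nothing.
It fails at once if the short torch's switch is pushed on (its joint passes 0.012 m) (value of joint short_switch above 0.012 m).
It also fails if it takes over 26 s, if anything falls off the work surface, if the arm or the gripper's body presses on something with over 40 N, if the wrist force passes 120 N, or if a joint passes its speed limit or range.

## Working session

There is one attempt and no reset: what is moved stays moved. The work goes in short steps, Python scripts to look and compute and a shell command to move; the robot and the scene stay as the last step left them, time stands still between calls to the robot, and variables do not carry over. Pictures are saved under pics/ and viewed, at most 10 in all, crops included, and the job is handed in when it is done.

```bash
mkdir -p pics
python3 - <<'E'
from cell import observe,cams,robot,models
import cv2
s=observe();print(s['time'],s['tool_pos'],s['tool_rot'],s['opening'])
for c in("top","scene"):
    im=cams.read_camera(c);cv2.imwrite(f'pics/{c}1.png',im[:,:,::-1])
    for t in("torch_long","torch_short","long_switch","short_switch"):
        for f in("find_in","pinpoint"):
            print(c,t,f,[( [round(float(v),4) for v in d['position']],round(d['confidence'],2)) for d in getattr(models,f)(t,c)[:3]])
E
```

```text
0.0 [ 0.19559841 -0.48705695  0.40404661] [-3.14008336e+00 -2.18240627e-04  3.81803557e-01] 0.09200092105281103
top torch_long find_in [([0.4719, -0.2439, 0.0513], 0.57)]
top torch_long pinpoint [([0.4764, -0.2467, -0.0004], 0.83)]
top torch_short find_in [([0.4881, 0.2272, 0.0444], 0.56)]
top torch_short pinpoint [([0.4932, 0.2251, 0.0003], 0.74)]
top long_switch find_in []Traceback (most recent call last):
  File "<stdin>", line 8, in <module>
ValueError: it knows: torch_long, torch_short
```

View pics/top1.png

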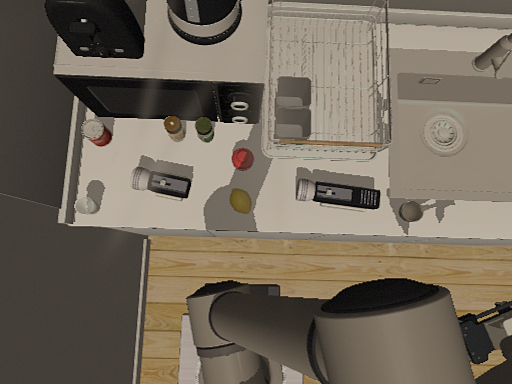

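The top view shows the long torch at about (338,193) with its lamp head to the left (+y), and the short one at (161,182). I'll zoom in on the long torch.

Run:
```python
from cell import cams,models
import cv2,numpy as np
im=cv2.imread('pics/top1.png')
cv2.imwrite('pics/topc.png',cv2.resize(im[165:225,285:435],None,fx=5,fy=5,interpolation=cv2.INTER_CUBIC))
s=cams.read_camera('scene');cv2.imwrite('pics/scene1.png',s[:,:,::-1])
for f in("find_in","pinpoint"): print([(np.round(d['position'],4),d['confidence']) for d in getattr(models,f)('torch_long','scene')])
for c in('top','scene'):
    m=cams.camera_model(c);print(c,np.round(m['camera_matrix'],1).tolist(),np.round(m['pose'],4).tolist())
```

```text
[(array([ 0.453 , -0.2312,  0.041 ]), 0.6), (array([0.4788, 0.2035, 0.0433]), 0.42)]
[(array([ 4.711e-01, -2.445e-01,  2.000e-04]), 0.59)]
top [[378.5, 0.0, 254.9], [0.0, 378.5, 190.6], [0.0, 0.0, 1.0]] [[0.0287, -0.9856, 0.1666, 0.3087], [-0.9989, -0.0343, -0.0309, 0.0095], [0.0362, -0.1656, -0.9855, 1.0336], [0.0, 0.0, 0.0, 1.0]]
scene [[480.4, 0.0, 258.1], [0.0, 480.4, 196.4], [0.0, 0.0, 1.0]] [[0.6504, -0.3995, 0.646, -0.2645], [-0.7592, -0.3149, 0.5697, -0.6368], [-0.0242, -0.8609, -0.5081, 0.623], [0.0, 0.0, 0.0, 1.0]]
```

View pics/topc.png

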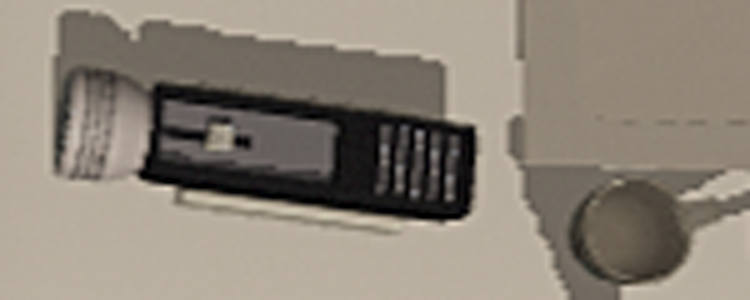

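View pics/scene1.png

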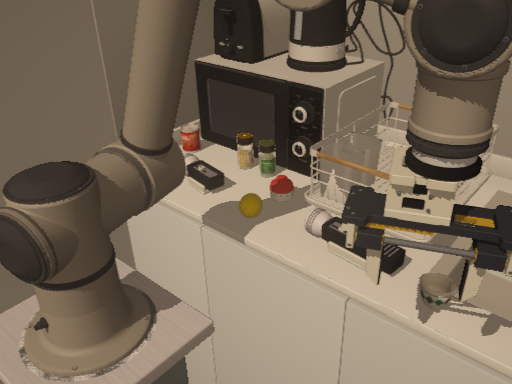

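```bash
cat > h.py <<'E'
import numpy as np
from cell import cams
def ray(c,p,z,m=None):
    m=m or cams.camera_model(c);K=np.array(m['camera_matrix']);T=np.array(m['pose'])
    d=T[:3,:3]@np.linalg.solve(K,[p[0],p[1],1]);o=T[:3,3];return o+d*(z-o[2])/d[2]
E
python3 - <<'E'
from h import *
P=dict(tailA=(475,125,.05),tailB=(470,218,.05),headA=(155,85,.05),headB=(145,180,.05),r1=(163,100,.05),r2=(337,122,.05),r3=(332,180,.05),r4=(160,158,.05),sw=(220,136,.05))
W={}
for k,(x,y,z) in P.items():
    W[k]=ray('top',(285+(x+.5)/5-.5,165+(y+.5)/5-.5),z);print(k,W[k].round(4))
h=(W['headA']+W['headB'])/2;t=(W['tailA']+W['tailB'])/2
d=(h-t)[:2];print('grip len',np.linalg.norm(d));d/=np.linalg.norm(d);yaw=np.arctan2(d[1],d[0])
print('yaw',yaw,'origin from tail',t[:2]+.11*d)
r=(W['r1']+W['r2']+W['r3']+W['r4'])/4;print('origin from recess',r[:2]-.012*d,'switch x',(W['sw'][:2]-r[:2])@d+.012)
E
```

```text
tailA [ 0.4894 -0.3541  0.05  ]
tailB [ 0.4393 -0.3501  0.05  ]
headA [ 0.505  -0.1822  0.05  ]
headB [ 0.4537 -0.177   0.05  ]
r1 [ 0.497  -0.1865  0.05  ]
r2 [ 0.4884 -0.2797  0.05  ]
r3 [ 0.4571 -0.2766  0.05  ]
r4 [ 0.4658 -0.1849  0.05  ]
sw [ 0.4787 -0.2169  0.05  ]
grip len 0.17319848153793038
yaw 1.483821922533988 origin from tail [ 0.47389388 -0.24253018]
origin from recess [ 0.47604835 -0.24389453] switch x 0.027082856226427626
```

```bash
python3 -m jog '[[[0.2,-0.07,0],0.04,1],[[0.4,-0.14,0.05],0.08,1],[[0.6,-0.2,0.1],0.12,1],[[0.75,-0.25,0.15],0.149,1],[[0.8645,-0.2835,0.2],0.149,1],[[0.8645,-0.2835,0.21],0.149,1],[[0.8645,-0.2835,0.21],0.149,1],[[0.8645,-0.2835,0.21],0.149,1],[[0.8645,-0.2835,0.21],0.149,1]]' 10
python3 - <<'E'
from h import *
from cell import observe,models
import cv2
s=observe();print(s['time'],s['tool_pos'],s['tool_rot'],s['opening'])
m=cams.camera_model('wrist');im=cams.read_camera('wrist');cv2.imwrite('pics/w1.png',im[:,:,::-1])
print(np.round(m['camera_matrix'],1).tolist(),np.round(m['pose'],4).tolist())
print([(np.round(d['position'],4),d['confidence']) for d in models.pinpoint('torch_long','wrist')])
E
```

```text
time: 1.58
tool_pos: [0.4736, -0.2541, 0.3214]
tool_rot: [3.141, -0.001, -0.088]
contact_force: [0.1, 0.0, 0.1]
opening: 0.0067
grip_force: 0.0
1.575 [ 0.47363427 -0.25414974  0.32137581] [ 3.14073010e+00 -8.07370348e-04 -8.79406394e-02] 0.006652520600300329
[[326.7, 0.0, 255.8], [0.0, 326.7, 191.5], [0.0, 0.0, 1.0]] [[-0.0882, -0.9487, -0.3035, 0.557], [-0.9961, 0.084, 0.0266, -0.2632], [0.0002, 0.3047, -0.9525, 0.3008], [0.0, 0.0, 0.0, 1.0]]
[(array([ 0.4783, -0.2441,  0.0033]), 0.75)]
```

View pics/w1.png

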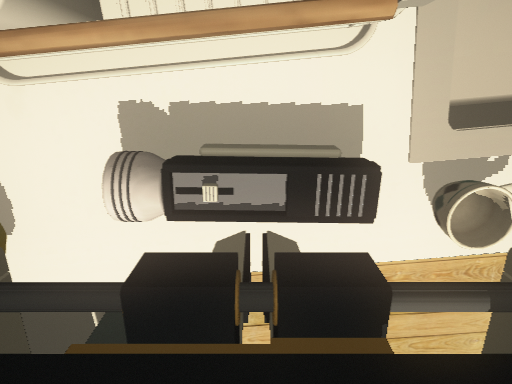

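The wrist view shows the recess between columns 173 and 286 and rows 173 and 211, the switch at (210,193), and the lamp head at left. The near-closed fingers are at (257,245). I'll cross-check the position and height against the top view.

Run:
```python
from h import *
from cell import observe
c=[ray('wrist',p,.05) for p in((173,173),(286,175),(286,212),(173,209))]
sw=ray('wrist',(210,189),.05)
for p in c+[sw]: print(p.round(4))
r=sum(c)/4;d=(c[0]+c[3]-c[1]-c[2])[:2];print('len',np.linalg.norm(d)/2);d/=np.linalg.norm(d);print('yaw',np.arctan2(d[1],d[0]),'origin',r[:2]-.012*d)
print('sw x',(sw-r)[:2]@d+.012)
# triangulate recess centre: top x wrist
def line(cam,w):
    o=np.array(cams.camera_model(cam)['pose'])[:3,3];return o,(w-o)/np.linalg.norm(w-o)
t=np.mean([(163,100),(337,122),(332,180),(160,158)],0)
a,u=line('top',ray('top',(285+(t[0]+.5)/5-.5,165+(t[1]+.5)/5-.5),.05));b,v=line('wrist',ray('wrist',np.mean([(173,173),(286,175),(286,212),(173,209)],0),.05))
k=np.linalg.lstsq(np.c_[u,-v],b-a,rcond=None)[0];print('tri',a+u*k[0],b+v*k[1]); s=observe();print(s['tool_pos'],s['opening'])
```

```text
[ 0.4982 -0.1923  0.05  ]
[ 0.4886 -0.2813  0.05  ]
[ 0.4572 -0.2794  0.05  ]
[ 0.468  -0.1873  0.05  ]
[ 0.4824 -0.2197  0.05  ]
len 0.0911472568748517
yaw 1.4586549251063294 origin [ 0.47666146 -0.24698619]
sw x 0.027728548300322352
tri [ 0.47787802 -0.23308814  0.04517651] [ 0.47682642 -0.2345112   0.04534585]
[ 0.4735906  -0.25419675  0.32138051] 0.0012924894808193144
```

```bash
python3 -m jog '[[[0.004,-0.0045,0.06],0,1],[[0.004,-0.0045,0.13],0,1],[[0.004,-0.0045,0.18],0,1],[[0.004,-0.0045,0.2],0,1],[[0.004,-0.0045,0.2],0,1]]' 10
python3 - <<'E'
from h import *
import cv2
im=cams.read_camera('wrist');cv2.imwrite('pics/w2.png',im[:,:,::-1])
E
```

```text
time: 2.3
tool_pos: [0.4758, -0.252, 0.2409]
tool_rot: [3.142, 0.0, -0.087]
contact_force: [-0.1, 0.1, 1.1]
opening: 0.0003
grip_force: 0.0
```

View pics/w2.png

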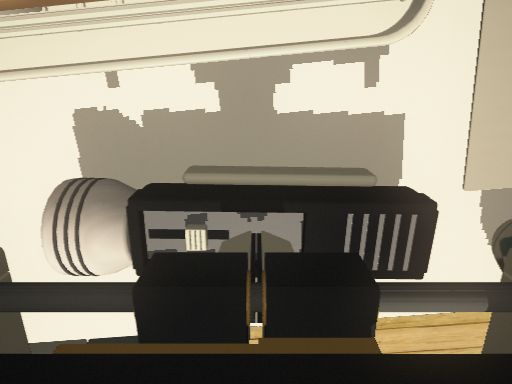

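The closed tips (columns 220-292) sit over the recess, between the switch (ends at 207) and the recess's tail wall (303). I'll descend.

```bash
python3 -m jog '[[[0,0,0.02],0,1],[[0,0,0.035],0,1],[[0,0,0.045],0,1],[[0,0,0.045],0,1]]' 10
```

```text
time: 2.85
tool_pos: [0.476, -0.2514, 0.2223]
tool_rot: [-3.141, 0.001, -0.086]
contact_force: [-0.1, -0.4, 0.1]
opening: 0.0006
grip_force: 0.0
```

```bash
python3 -m jog '[[[0,-0.015,0],0,1],[[0,-0.03,0],0,1],[[0,-0.045,0],0,1],[[0,-0.06,0],0,1],[[0,-0.07,0],0,1],[[0,-0.07,0],0,1]]' 10
python3 - <<'E'
from h import *
import cv2
im=cams.read_camera('wrist');cv2.imwrite('pics/w3.png',im[:,:,::-1])
E
```

```text
time: 3.6
tool_pos: [0.4786, -0.2233, 0.2228]
tool_rot: [3.142, -0.0, -0.086]
contact_force: [0.7, 1.2, 0.8]
opening: 0.0007
grip_force: 0.1
```

View pics/w3.png

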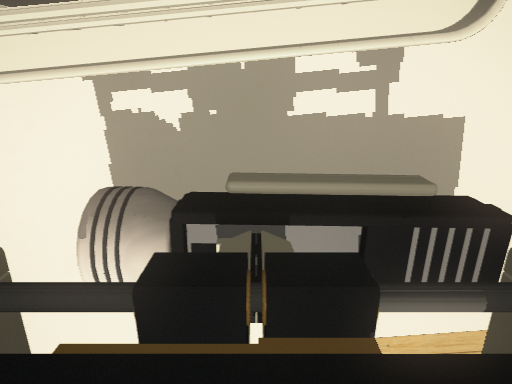

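The fingertips' lamp-side edge is near column 217 and the recess's lamp end at 188, with the switch between them hidden. I'll keep pushing in small steps until the stop shows in the force.

```bash
python3 -m jog '[[[0,-0.006,0],0,1],[[0,-0.011,0],0,1],[[0,-0.015,0],0,1],[[0,-0.015,0],0,1]]' 10; python3 -m jog '[[[0,-0.005,0],0,1],[[0,-0.005,0],0,1]]' 10
```

```text
time: 4.15
tool_pos: [0.479, -0.2175, 0.2228]
tool_rot: [3.142, -0.0, -0.086]
contact_force: [0.8, -0.5, 1.1]
opening: 0.0005
grip_force: 0.4
time: 4.4
tool_pos: [0.4792, -0.2155, 0.2227]
tool_rot: [3.142, -0.0, -0.086]
contact_force: [0.8, -0.4, 0.2]
opening: 0.0006
grip_force: 0.5
```

Only friction is showing so far, so I'll go on.

```bash
python3 -m jog '[[[0,-0.005,0],0,1],[[0,-0.005,0],0,1]]' 10; python3 -m jog '[[[0,-0.005,0],0,1],[[0,-0.005,0],0,1]]' 10; python3 -m jog '[[[0,-0.005,0],0,1],[[0,-0.005,0],0,1]]' 10
```

```text
time: 4.65
tool_pos: [0.4794, -0.2135, 0.2227]
tool_rot: [3.142, -0.0, -0.086]
contact_force: [-0.0, -0.9, 0.9]
opening: 0.0003
grip_force: 0.5
time: 4.9
tool_pos: [0.4795, -0.2115, 0.2228]
tool_rot: [3.142, -0.0, -0.086]
contact_force: [1.3, -0.4, 0.3]
opening: 0.0006
grip_force: 0.5
time: 5.15
tool_pos: [0.4797, -0.2095, 0.2227]
tool_rot: [3.142, -0.0, -0.086]
contact_force: [0.6, -1.3, 1.4]
opening: 0.0006
grip_force: 0.6
```

```bash
for i in 1; do python3 -m jog '[[[0,-0.005,0],0,1],[[0,-0.005,0],0,1]]' 10; done; python3 -m jog '[[[0,-0.005,0],0,1],[[0,-0.005,0],0,1]]' 10
python3 - <<'E'
from h import *
import cv2
im=cams.read_camera('wrist')[180:300,120:400];cv2.imwrite('pics/w4.png',cv2.resize(im,None,fx=2.8,fy=2.8)[:,:,::-1])
E
```

```text
time: 5.4
tool_pos: [0.4799, -0.2075, 0.2227]
tool_rot: [3.142, -0.0, -0.086]
contact_force: [0.6, 0.1, 1.3]
opening: 0.0
grip_force: 0.6
time: 5.65
tool_pos: [0.48, -0.2059, 0.2229]
tool_rot: [3.141, -0.0, -0.086]
contact_force: [-0.5, -4.6, 0.1]
opening: 0.0003
grip_force: 1.9
```

View pics/w4.png

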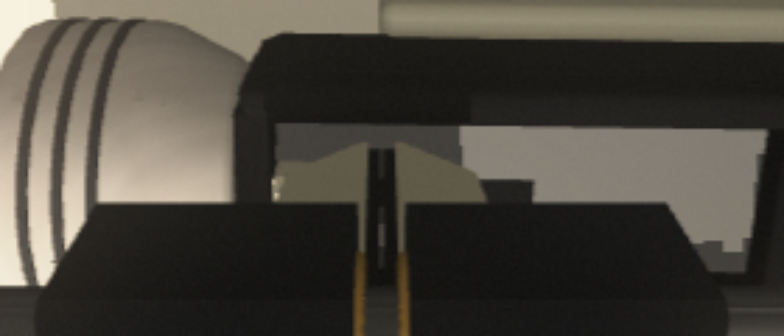

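The force has stepped up to 4.6 N, which is the stop. I'll back off, lift and look.

```bash
python3 -m jog '[[[0,0.02,0],0,1],[[0,0.03,0],0,1],[[0,0.03,-0.1],0,1],[[0,0.03,-0.2],0,1],[[0,0.03,-0.25],0,1],[[0,0.03,-0.25],0,1]]' 10
python3 - <<'E'
from h import *
import cv2
im=cams.read_camera('wrist')
p=(0,0)
cv2.imwrite('pics/w5.png',im[:,:,::-1])
E
```

```text
time: 6.45
tool_pos: [0.4791, -0.2177, 0.3239]
tool_rot: [3.141, -0.003, -0.086]
contact_force: [0.2, -0.2, 0.1]
opening: 0.0005
grip_force: 0.0
```

View pics/w5.png

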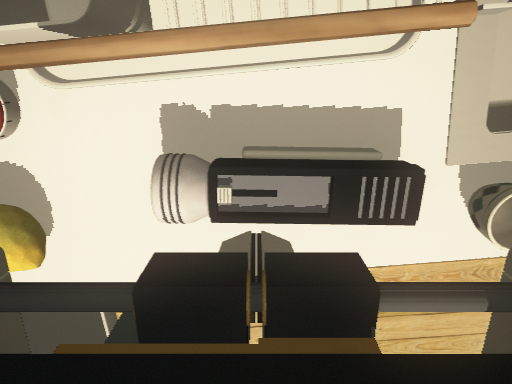

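The switch (224,190) is now at the lamp end of the recess, the whole slot behind it is clear, and the hand is free of everything.

```bash
python3 -c "
from cell import robot
print(robot.hand_in())"
```

```text
the job is handed in; nothing more can be done
None
```

The long torch's switch is pushed to the lamp-end stop, the short torch was never touched, the hand is clear, and the job is handed in (no verdict was returned).

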